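# Wedge up the tilt table's plate and hold the wedge

### The job

Take the steel leveling wedge by its upright fin, slide it thin end first, flat on the worktop, under the middle of the front lip of the hinged tilt-table plate, and push until the plate just lifts off its two rest buttons: clear by a few millimetres (about 4 at the lip), no more. Lift the plate with the wedge only, keep the robot itself off the tilt table, leave the things standing around alone, and finish while still gripping the wedge in place so that it carries the plate.

Things in the scene. Friction and masses are not known exactly. Their poses are not given: they have to be found in the camera images.
- wedge: loose bare-steel wedge, 135 long x 36 wide, about 0.35 kg. Origin: middle of its flat underside; x points to the thin nose, z up. From the nose (x = +67.5 mm, 5 mm high) the top rises 1 in 4 to 27.5 mm high at x = -22.5; behind that a flat tail 27.5 high with an upright fin. A thin dark line across the slope at x = +7.5 (20 mm high). Starts at left or right, nose roughly away from the robot.
- wedge_nose (a point): middle of the wedge's thin nose, at the underside
- wedge_grip (a point): point to grip, on the wedge's upright fin: 52.5 mm above the underside, 112.5 mm behind the nose. The fin is 14 mm thick (along wedge y), 30 mm long (wedge x), its top 69.5 mm above the underside; below 27.5 mm is the 36 mm wide tail, so fingertips must stay above that
- table_base: fixed dark steel frame, open at the front: two rails along x, 16 wide, 10 high, 116 mm apart inside, each with a brass rest button (top 16 mm high) near the front; rear bar. Origin: on the worktop under the middle of the plate's front lip; x points from lip to hinge (away from the robot, turned up to 20 degrees), so the wedge goes in along +x, on the worktop; free up to x = 130 mm
- plate_lip (a point): middle of the plate's front lip, at its underside: 16 mm above the worktop while the plate rests. The lip is a straight rounded edge (radius 4 mm), 146 mm wide; the wedge touches it about 3 mm behind this point, so the plate begins to lift when the nose is about 47 mm past it, then 1 mm for every 4 mm of push
- plate (a joint): tilt of the plate about its rear hinge, rad: 0 resting on the buttons, positive with the front lip raised; lip to hinge 141 mm, so 0.01 rad raises the lip 1.4 mm. Aluminium plate, 141 x 146 x 8 mm, a shallow culture dish fixed on it; its top is 24 mm, the dish's 40 mm over the worktop. It falls back by its own weight (about 2.5 to 4 N at the lip)
- pill_pot: bystander: white plastic screw-cap pot, 44 mm across, 60 high, origin at the centre of its underside; stands on the other side of the robot from the wedge
- oil_bottle: bystander: small brown bottle with black cap, 26 mm across, 62 high, origin at the centre of its underside; left of the tilt table
- dropper: bystander: brown glass dropper bottle, 34 mm across, 102 high, origin at the centre of its underside; right of the tilt table
Mind the look-alikes: they are no part of the job. Several things have the shape of the wedge; the one meant has the colours described above.

How it is judged:
On the way:
1. the wedge's nose is under the lip, between the rails, while the plate still rests (x of wedge_nose in the frame of table_base above 0.005 m and y of wedge_nose in the frame of table_base between -0.045 and 0.045 m and value of joint plate below 0.007 rad).
At the end, for the whole second after the job is handed in: the plate's lip is raised 1.3 to 7.5 mm off the buttons (joint 0.009 to 0.053 rad) and rests on the wedge (over 0.5 N), the wedge lies flat on the worktop (within 5 mm and 0.1 rad) with its nose within 45 mm of the lip's middle, still, and the fingers still hold it (over 3 N) (value of joint plate between 0.009 and 0.053 rad and contact force between wedge and table_base above 0.5 N and contact force between the fingers and wedge above 3 N and height (world z) of wedge below 0.005 m and angle between wedge's own z axis and vertical below 0.1 rad and y of wedge_nose in the frame of table_base between -0.045 and 0.045 m and linear speed of wedge below 0.01 m/s); the arm keeps its last pose, push and grip.
It fails at once if the plate is raised more than 14 mm at the lip (value of joint plate above 0.1 rad).
It fails at once if the robot itself presses on the tilt table (contact force between the arm and table_base above 2 N).
It fails at once if the pill pot is disturbed (distance of pill_pot from where it was at the start of the episode above 0.03 m).
It fails at once if the oil bottle is disturbed (distance of oil_bottle from where it was at the start of the episode above 0.03 m).
It fails at once if the dropper bottle is disturbed (distance of dropper from where it was at the start of the episode above 0.03 m).
It also fails if it takes over 38 s, if anything falls off the work surface, if the arm or the gripper's body presses on something with over 40 N, if the wrist force passes 120 N, or if a joint passes its speed limit or range.

### The arm

A 6-joint arm with a two-finger parallel gripper is mounted at the origin on a cart in front of the work surface, level with it; the furniture and walls round the work are solid. World frame = base frame: x ahead of the robot, y to its left, z up, the work surface at z = 0. Lengths are in m, angles in rad, forces in N, time in s.
With the tool pointing down it reaches from about 0.225 to 0.725 m from the base axis. Payload 3.1 kg.
Tool frame: the origin (TCP) lies on the mounting face of the last link; the fingertips stand 173 mm ahead of it and the grasp point (between the pads) lies 155 mm ahead of it; z points along the fingers, y is the line along which they close (so a half turn about z gives the same grasp; the last joint's range is limited). The gripper opens to 85 mm and grips with 20 to 120 N. Pads are 22 mm wide; open, the fingers measure 114 mm over their backs; the gripper's body (76 mm by 85 mm) begins 54 mm behind the grasp point. The pads swing forward as they close: fully open they stand 13 mm farther back than shut.
Start: joints at [1.047, 0.048, 0.099, 1.622, 0, 1.443], TCP at [0.202, 0.484, 0.405] pointing down, gripper open.
Joint ranges: [-2.91, 2.91], [-0.99, 1.94], [-1.21, 1.42], [-2.12, 2.29], [-1.49, 1.47], [-3.14, 3.14]. Speed limits (rad/s): [2.79, 2.79, 3.14, 3.14, 3.14, 3.14].

### API

Orientations are given as [roll, pitch, yaw] about the fixed x, y, z axes, in that order (R = Rz(yaw) Ry(pitch) Rx(roll)).
In Python, from cell import bot gives the robot as it stands. The module is installed in compiled form; this text tells all that it offers. Calls block until the motion is done:
- bot.goto(position, orientation): joint-space move of the TCP to a pose.
- bot.move_l(position, ori=None, rate=0.15, threshold=None): straight line of the TCP; ori=None keeps the orientation; rate is the mean speed in m/s. With threshold (N) it stops when the force on the tool has changed by that much, and returns True; else False.
- bot.goto_joints(angles): joint-space move.
- bot.command_gripper(opening, strength=None): finger opening in m; strength is the grip in N (None keeps the last); returns when the fingers have stopped.
- bot.hold(seconds).
- bot.solve_ik(position, orientation): joint angles nearest the present ones, or None.
- bot.sense(): the state.
- bot.read_camera(name): name is "scene" or "top" or "wrist"; returns a dict with "pixels" (384x512x3 uint8, red, green, blue), "intrinsics" (3x3 intrinsics, pixels), "T" (4x4, takes a point from camera to world coordinates). Camera axes: x right, y up, looking along -z (the intrinsics and any distortion apply to the point x, -y, -z); pixel columns grow to the right and rows downward; lengths in m; the calibration is good to about 2 mm. A picture is of the moment at which its call begins. There is no depth.
A pose or a line that the arm cannot do raises bot.MotionError and nothing moves.
- bot.job_done(): hands the job in; it is judged then, once.
The state is a dict: "time_s": time; "q": joint angles; "qvel": joint speeds; "joint_torque": joint torques, N m; "position": TCP position; "orientation": TCP orientation; "contact_force": force on the tool from outside, world axes, zero at the start; "torque": the same for the moment, N m; "grip_width": finger opening in m; "grip_force": force on a finger pad.
Only numpy, scipy, OpenCV 4.12 (cv2) and the standard library are available. Lean on these libraries where they do the work, as an engineer would, in place of code of your own. Each camera call takes 0.05 s, during which the arm holds its last target. There are 200 camera calls.

## Working session

There is one attempt and no reset: what is moved stays moved. The work goes in short steps, each a Python script; the robot and the scene stay as the last script left them, time stands still between calls to the robot, and variables do not carry over. Pictures are saved under pics/ and viewed, at most 10 in all, crops included, and the job is handed in when it is done.

```bash
mkdir -p pics; python3 - <<'E'
from cell import bot
import cv2,pickle
d={}
for n in("scene","top","wrist"):
    c=bot.read_camera(n);d[n]=c
    print(n,c["intrinsics"],c["T"],[k for k in c])
    cv2.imwrite(f"pics/{n}0.png",c["pixels"][:,:,::-1])
pickle.dump(d,open("c0.pkl","wb"))
print(bot.sense())
E
```

```text
scene [[370.3373056    0.         248.30077734]
 [  0.         370.3373056  191.73622785]
 [  0.           0.           1.        ]] [[ 0.40692728  0.52929915 -0.74448143 -0.10471877]
 [-0.91336521  0.22399146 -0.33998797 -0.2908311 ]
 [-0.01319786  0.81833382  0.57459166  0.58503277]
 [ 0.          0.          0.          1.        ]] ['pixels', 'intrinsics', 'T']
top [[487.92423202   0.         256.16762403]
 [  0.         487.92423202 185.51047232]
 [  0.           0.           1.        ]] [[ 0.02517027  0.9872754  -0.1570151   0.331483  ]
 [-0.99944041  0.02831309  0.01781126  0.03733182]
 [ 0.0220302   0.15647892  0.98743558  1.62051769]
 [ 0.          0.          0.          1.        ]] ['pixels', 'intrinsics', 'T']
wrist [[288.77509225   0.         257.92555058]
 [  0.         288.77509225 197.33902427]
 [  0.           0.           1.        ]] [[ 0.3860839  -0.88325564 -0.26608025  0.13425302]
 [ 0.92245809  0.36866797  0.11469528  0.51212951]
 [-0.00320999 -0.28972988  0.95710307  0.37172537]
 [ 0.          0.          0.          1.        ]] ['pixels', 'intrinsics', 'T']
{'time_s': 0.15, 'q': array([ 1.04718836e+00,  4.86201377e-02,  9.79258490e-02,  1.62199763e+00,
       -6.60034680e-06,  1.44298168e+00]), 'qvel': array([-0.00043338, -0.00292401,  0.00511978, -0.00116493, -0.00157727,
        0.0014379 ]), 'joint_torque': array([ 2.03222189e-03, -3.39260817e+01,  3.20423377e+01,  1.54138100e-02,
       -8.90836486e-05, -7.10760176e-06]), 'position': array([0.2023481 , 0.48426575, 0.40374921]), 'orientation': array([-3.13971168e+00, -2.35078959e-04,  2.74579912e+00]), 'contact_force': array([-0.44527102,  0.26248815, -0.31949283]), 'torque': array([-0.00297511,  0.03135604,  0.01353   ]), 'grip_force': 0.0, 'grip_width': 0.08532589225457392}
```

View pics/top0.png

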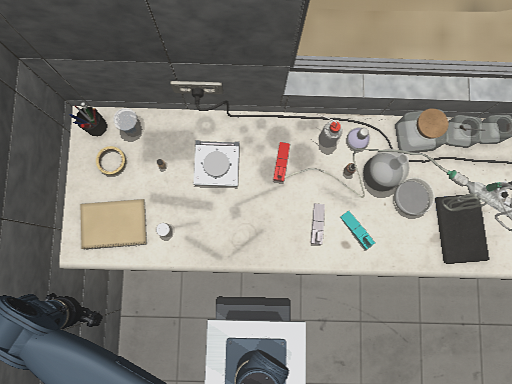

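View pics/scene0.png

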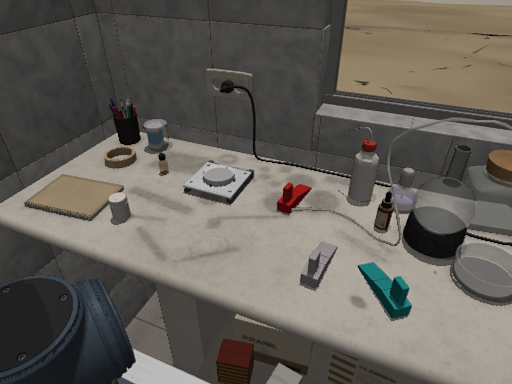

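Wedge look-alikes in the top view are the grey one (318,224), the red one (282,162) and the teal one (357,230). I choose the grey, bare-steel one. The tilt table is at (216,164), the pot at (164,230), the oil bottle at (161,164) and the dropper at (350,170). Next I check the choice in one crop and take a first measurement.

```bash
cat > h.py <<'E'
import numpy as np,cv2
def ray(c,p):
    K=c["intrinsics"];T=c["T"];d=np.array([(p[0]-K[0,2])/K[0,0],-(p[1]-K[1,2])/K[1,1],-1.])
    return T[:3,3],T[:3,:3]@d
def onz(c,p,z):
    o,d=ray(c,p);return o+d*(z-o[2])/d[2]
def proj(c,P):
    K=c["intrinsics"];T=c["T"];q=T[:3,:3].T@(np.asarray(P)-T[:3,3]);return np.array([K[0,0]*q[0]/-q[2]+K[0,2],K[1,1]*-q[1]/-q[2]+K[1,2]])
E
python3 - <<'E'
import pickle,numpy as np,cv2
from h import *
d=pickle.load(open("c0.pkl","rb"));c=d["top"]
for n,p,z in [("wedge",(318,224),.02),("wn",(319,204),0.),("wt",(317,244),0.),("plate",(216,164),.024),("pot",(164,230),.06),("oil",(161,164),.06),("drop",(350,170),.1),("red",(282,162),.02),("teal",(357,230),.02)]:print(n,onz(c,p,z).round(3))
t=c["pixels"];s=d["scene"]["pixels"]
a=cv2.resize(t[195:255,295:385],None,fx=4.4,fy=4.4,interpolation=2)
b=cv2.resize(s[235:315,290:410],(396,264),interpolation=2)
e=cv2.resize(t[134:194,180:270],(396,264),interpolation=2)
f=cv2.resize(s[150:220,170:275],(396,264),interpolation=2)
cv2.imwrite("pics/crop1.png",np.vstack([np.hstack([a,b]),np.hstack([e,f])])[:,:,::-1])
E
```

```text
wedge [ 0.464 -0.198  0.02 ]
wn [ 0.532 -0.204  0.   ]
wt [ 0.399 -0.198  0.   ]
plate [0.654 0.144 0.024]
pot [0.428 0.299 0.06 ]
oil [0.641 0.32  0.06 ]
drop [ 0.632 -0.288  0.1  ]
red [ 0.668 -0.076  0.02 ]
teal [ 0.447 -0.327  0.02 ]
```

View pics/crop1.png

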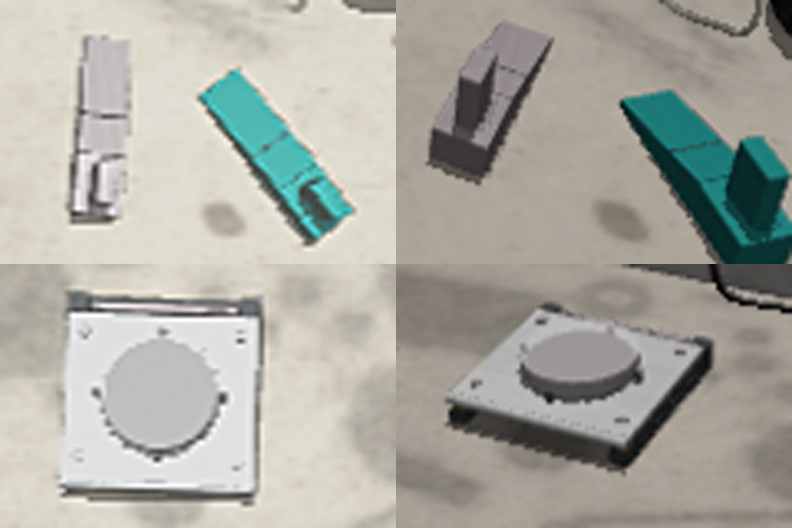

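The grey wedge is confirmed: bare steel, nose away, dark line across the slope. I move to look at the plate from close by on the way, then at the wedge.

```bash
python3 - <<'E'
from cell import bot
import cv2,pickle,numpy as np
d={}
pi=np.pi
for n,p in(("plate",[.50,.14,.40]),("wedge",[.43,-.2,.36])):
    bot.goto(p,[pi,0,pi]);bot.hold(.15)
    s=bot.sense();print(n,s["time_s"],s["position"],s["q"].round(2))
    d[n]=bot.read_camera("wrist")
d["s"]=bot.sense()
pickle.dump(d,open("c1.pkl","wb"))
im=np.hstack([d["plate"]["pixels"],d["wedge"]["pixels"]])
cv2.imwrite("pics/w1.png",cv2.resize(im,(800,300),interpolation=cv2.INTER_AREA)[:,:,::-1])
E
```

```text
plate 1.9667 [0.4997125  0.14088419 0.400076  ] [0.15 0.03 0.07 1.61 0.   0.14]
wedge 3.4833 [ 0.43056128 -0.19908879  0.36024666] [-0.57 -0.09 -0.12  1.54  0.   -0.58]
```

View pics/w1.png

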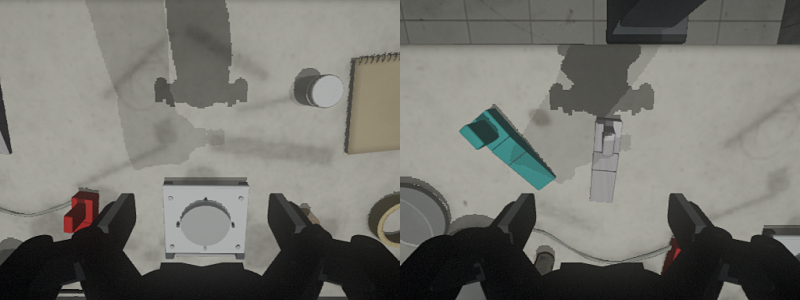

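Left half, at the plate: the front lip spans (163–249, 180) in the shown picture. Right half, at the wedge: the nose is at (603,202), the tail at (607,118) and the fin near (607,135). I zoom in to take exact pixels.

```bash
python3 - <<'E'
import pickle,numpy as np,cv2
from h import *
d=pickle.load(open("c1.pkl","rb"))
p=d["plate"]["pixels"];w=d["wedge"]["pixels"]
g=cv2.cvtColor(p,6+1)
print("plate col 230 / 290 rows 222..245",g[222:245,230],g[222:245,290])
print("row 240 L",g[240,200:215],"R",g[240,310:325])
A=cv2.resize(p[215:335,195:333],(460,400),interpolation=cv2.INTER_CUBIC)
B=cv2.resize(w[140:270,230:315],(340,520),interpolation=cv2.INTER_CUBIC)
im=np.zeros((520,800,3),np.uint8);im[:400,:460]=A;im[:,460:]=B
cv2.imwrite("pics/crop2.png",im[:,:,::-1])
E
```

```text
plate col 230 / 290 rows 222..245 [160 162 164 166 166  95 103 106 103  83  87  86  82  81  84 130 158 176
 175 167 176 175 175] [162 163 163 165 163  97 106 109 104  86  88  89  87  86  76 105 143 169
 175 160 175 173 174]
row 240 L [167 166 168 167 166 166 166 165 172 177 174 175 175 174 174] R [178 177 178 177 179 177 178 180 174 161 154 159 161 161 160]
```

View pics/crop2.png

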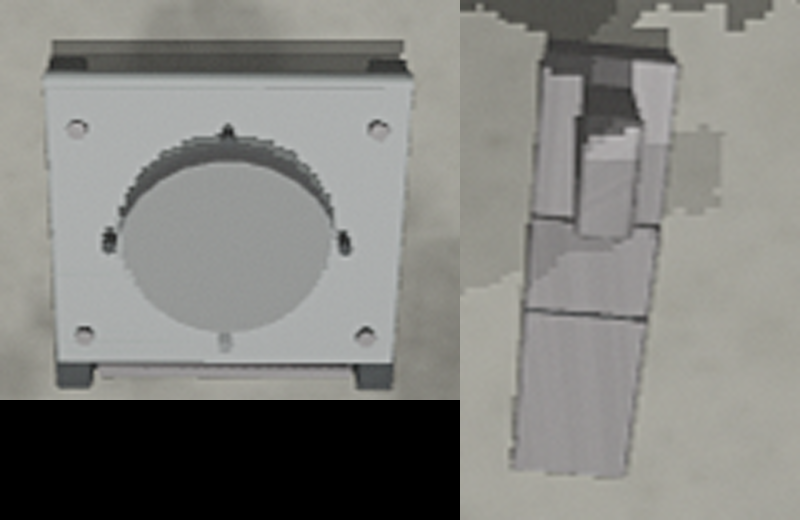

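```bash
python3 - <<'E'
import pickle,numpy as np
from h import *
d=pickle.load(open("c1.pkl","rb"));N=np.linalg.norm
def f(c,u,off,s,z):
    return onz(c,[off[0]+(u[0]+.5)/s-.5,off[1]+(u[1]+.5)/s-.5],z)
P=[f(d["plate"],u,(195,215),10/3,.024) for u in[(43,76),(412,74),(57,362),(392,362),(77,128),(378,128),(84,334),(366,334)]]
for k in range(0,8,2):
    a,b=P[k],P[k+1];v=a-b if a[1]>b[1] else b-a
    print("plate",a.round(4),b.round(4),"mid",((a+b)/2).round(4),"w",N(v).round(4),"yaw",np.arctan2(-v[0],v[1]).round(4))
m=[(P[k]+P[k+1])/2 for k in(0,2,4,6)]
for i,j in((0,1),(2,3)):v=m[j]-m[i];print("depth",N(v),"yaw",np.arctan2(v[1],v[0]))
W=[]
for n,u,v,z in[("nose",(511,468),(627,477),.005),("line",(527,310),(648,320),.02),("knee",(528,216),(660,228),.0275),("back",(540,63),(679,65),.0275),("fin front top",(580,233),(631,238),.0695)]:
    a=f(d["wedge"],np.subtract(u,(460,0)),(230,140),4,z);b=f(d["wedge"],np.subtract(v,(460,0)),(230,140),4,z);W.append((a+b)/2)
    print(n,a.round(4),b.round(4),W[-1].round(4),"w",N(a-b).round(4),"yaw",np.arctan2(*( (1,-1)@np.array([[0,0],[0,0]])) ) if 0 else np.arctan2(-(b-a)[0]*np.sign((b-a)[1]),abs((b-a)[1])).round(4))
for i in(1,2,3):v=W[0]-W[i];print(N(v),"yaw",np.arctan2(v[1],v[0]))
E
```

```text
plate [0.5847 0.0746 0.024 ] [0.5836 0.2184 0.024 ] mid [0.5841 0.1465 0.024 ] w 0.1438 yaw 0.0073
plate [0.7189 0.074  0.024 ] [0.7187 0.2181 0.024 ] mid [0.7188 0.1461 0.024 ] w 0.1441 yaw 0.0017
plate [0.6072 0.087  0.024 ] [0.607  0.2064 0.024 ] mid [0.6071 0.1467 0.024 ] w 0.1194 yaw 0.0014
plate [0.7045 0.0861 0.024 ] [0.7043 0.2063 0.024 ] mid [0.7044 0.1462 0.024 ] w 0.1201 yaw 0.0016
depth 0.13464558278309133 yaw -0.0034361974633619658
depth 0.0973683016794127 yaw -0.004962064036163605
nose [ 0.5321 -0.2193  0.005 ] [ 0.5352 -0.183   0.005 ] [ 0.5337 -0.2011  0.005 ] w 0.0364 yaw -0.0843
line [ 0.4738 -0.2131  0.02  ] [ 0.4768 -0.1786  0.02  ] [ 0.4753 -0.1958  0.02  ] w 0.0346 yaw -0.0862
knee [ 0.4438 -0.2122  0.0275] [ 0.4471 -0.1764  0.0275] [ 0.4455 -0.1943  0.0275] w 0.036 yaw -0.0927
back [ 0.4023 -0.2087  0.0275] [ 0.4028 -0.1724  0.0275] [ 0.4025 -0.1906  0.0275] w 0.0362 yaw -0.0128
fin front top [ 0.4358 -0.1983  0.0695] [ 0.437  -0.1864  0.0695] [ 0.4364 -0.1924  0.0695] w 0.012 yaw -0.1004
0.06045766026651618 yaw -0.09096925713932777
0.09126928318603397 yaw -0.0776121090451604
0.1334694051055164 yaw -0.08056997206686452
```

The table yaw is about 0, with the lip middle near (0.582, 0.1465). The wedge nose is at (0.534, -0.201), yaw -0.083. The fin's front edge agrees with the model. Next I grasp it and carry it to a place in front of the lip.

```bash
python3 - <<'E'
from cell import bot
import cv2,pickle,numpy as np
pi=np.pi;y=-.083
gx,gy=.5337-.1125*np.cos(y),-.2011-.1125*np.sin(y)
def st(t):
    s=bot.sense();print(t,round(s["time_s"],2),s["position"].round(4),s["contact_force"].round(1),s["grip_width"].round(4),round(s["grip_force"],1))
bot.command_gripper(.06)
bot.goto([gx,gy,.26],[pi,0,pi+y]);bot.move_l([gx,gy,.2085],rate=.08);st("down")
bot.command_gripper(0.0,80);st("grip")
bot.move_l([gx,gy,.225],rate=.06);st("lift")
bot.move_l([.42,.1465,.225],[pi,0,pi],rate=.15);st("over")
d={"up":bot.read_camera("wrist")}
print(bot.move_l([.42,.1465,.205],rate=.03,threshold=5));st("set")
for n in("scene","wrist","top"):d[n]=bot.read_camera(n)
pickle.dump(d,open("c2.pkl","wb"))
s=cv2.resize(d["scene"]["pixels"][110:260,120:320],(400,300),interpolation=2)
cv2.imwrite("pics/w2.png",np.hstack([s,cv2.resize(d["wrist"]["pixels"],(400,300))])[:,:,::-1])
E
```

```text
Traceback (most recent call last):
AttributeError: 'float' object has no attribute 'round'
```

The print helper failed after the approach move, so I carry on from there.

```bash
cat >> h.py <<'E'
def st(bot,t):
    s=bot.sense();print(t,round(s["time_s"],2),np.round(s["position"],4),np.round(s["contact_force"],1),round(float(s["grip_width"]),4),round(float(s["grip_force"]),1))
E
python3 - <<'E'
from cell import bot
import cv2,pickle,numpy as np
from h import st
pi=np.pi;y=-.083
gx,gy=.5337-.1125*np.cos(y),-.2011-.1125*np.sin(y)
st(bot,"down")
bot.command_gripper(0.0,80);st(bot,"grip")
bot.move_l([gx,gy,.225],rate=.06);st(bot,"lift")
bot.move_l([.42,.1465,.225],[pi,0,pi],rate=.15);st(bot,"over")
d={"up":bot.read_camera("wrist")}
print(bot.move_l([.42,.1465,.205],rate=.03,threshold=5));st(bot,"set")
for n in("scene","wrist","top"):d[n]=bot.read_camera(n)
pickle.dump(d,open("c2.pkl","wb"))
s=cv2.resize(d["scene"]["pixels"][110:260,120:320],(400,300),interpolation=2)
cv2.imwrite("pics/w2.png",np.hstack([s,cv2.resize(d["wrist"]["pixels"],(400,300))])[:,:,::-1])
E
```

```text
down 5.18 [ 0.4218 -0.1919  0.2088] [ 0.7 -0.3 -0. ] 0.06 0.0
grip 5.67 [ 0.4218 -0.1918  0.209 ] [-0.9  1.3  2.2] 0.0131 78.1
lift 6.09 [ 0.4217 -0.1919  0.2253] [-0.3  0.4 -3. ] 0.0127 77.9
over 8.5 [0.4201 0.1461 0.225 ] [ 1.2 -0.4 -3.8] 0.0132 77.9
True
set 9.09 [0.4199 0.1465 0.209 ] [-0.8  0.5  5. ] 0.013 78.9
```

View pics/w2.png

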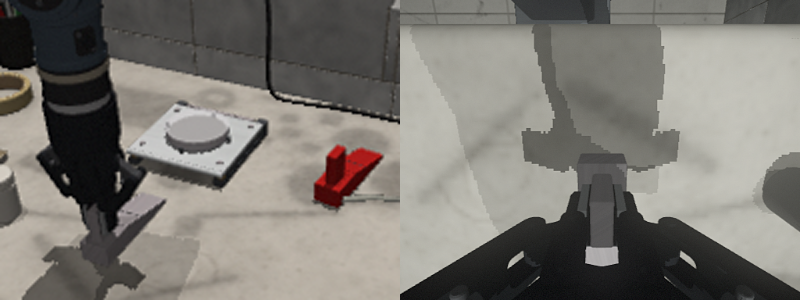

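The wedge is held straight, with its nose about 5 cm short of the lip; in the scene it lines up with the plate's middle. I slide it in to just short of contact and take a baseline picture.

```bash
python3 - <<'E'
from cell import bot
import cv2,pickle,numpy as np
from h import st
d={}
for x in(.48,.507,.514,.518,.522,.526,.530):
    bot.move_l([x,.1465,.2085],rate=.06 if x<.51 else .03);bot.hold(.15);st(bot,x)
    d[x]={n:bot.read_camera(n) for n in("scene","top")}
pickle.dump(d,open("c3.pkl","wb"))
g=lambda x:cv2.cvtColor(d[x]["scene"]["pixels"],cv2.COLOR_RGB2GRAY)
pts=cv2.goodFeaturesToTrack(g(.507)[155:205,180:258],60,.02,4)+np.float32([[180,155]])
for x in(.48,.514,.518,.522,.526,.530):
    q,s,e=cv2.calcOpticalFlowPyrLK(g(.507),g(x),pts,None,winSize=(11,11))
    f=(q-pts)[s[:,0]==1,0] if 0 else (q-pts)[:,0]
    print(x,"median",np.median(f,0).round(2),"max up",np.percentile(f[:,1],10).round(2),len(f))
m=np.hstack([cv2.resize(d[x]["scene"]["pixels"][140:220,160:265],(400,305),interpolation=2) for x in(.507,.530)])
cv2.imwrite("pics/w3.png",m[:,:,::-1])
E
```

```text
0.48 10.56 [0.4792 0.1467 0.209 ] [-4.3  0.3  5.9] 0.0131 79.3
0.507 11.41 [0.507  0.1467 0.209 ] [-3.3 -0.   5.4] 0.0129 79.2
0.514 12.04 [0.5135 0.1467 0.209 ] [-4.8  0.9  6.5] 0.0131 79.3
0.518 12.57 [0.5173 0.1467 0.209 ] [-5.7  0.5  7.1] 0.0131 79.4
0.522 13.11 [0.5204 0.1468 0.209 ] [-7.8  0.4  8.7] 0.0127 79.9
0.526 13.64 [0.5223 0.1469 0.2089] [-15.7   0.4  14.2] 0.0132 80.8
0.53 14.18 [0.5252 0.1469 0.2089] [-19.9   0.7  18.2] 0.0132 81.2
0.48 median [-1.4   0.85] max up -0.01 41
0.514 median [ 0.15 -0.06] max up -1.37 41
0.518 median [ 0.19 -0.07] max up -2.25 41
0.522 median [ 0.33 -0.12] max up -2.74 41
0.526 median [ 0.26 -0.07] max up -3.02 41
0.53 median [ 0.17 -0.23] max up -3.51 41
```

View pics/w3.png

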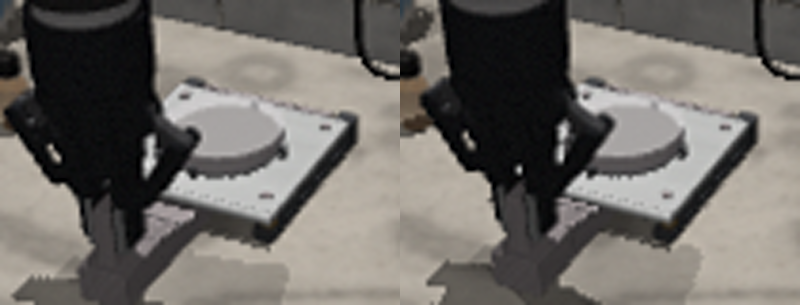

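Both views show the wedge under the lip, with contact near TCP x≈0.521. The force there is higher than expected, so I measure the lift from the exposed front-right plate corner (231,197) against the fixed rear (250,172).

```bash
python3 - <<'E'
import pickle,numpy as np,cv2
from h import *
d=pickle.load(open("c3.pkl","rb"))
c=d[.507]["scene"]
for t in(.0,.0284):
    Rl=lambda x,y,z:(np.array([.723,.1465,z])+np.array([-x*np.cos(t)+ -0*z,y,x*np.sin(t)]))
    print("exp front-right corner",t,proj(c,Rl(.141,-.073,.024)).round(2),"screw",proj(c,Rl(.116,-.06,.024)).round(2))
g=lambda x,n:cv2.cvtColor(d[x][n]["pixels"],cv2.COLOR_RGB2GRAY).astype(np.float32)
for n,rois in(("scene",{"corner":(222,188,20,16),"screw":(222,184,14,12),"dish edge":(220,172,18,16),"rear":(244,162,16,20)}),):
  for k,(u,v,w,h) in rois.items():
    o=[]
    for x in(.48,.514,.518,.522,.526,.53):
        A=g(.507,n)[v-3:v+h+3,u-3:u+w+3];r=cv2.matchTemplate(cv2.resize(A,None,fx=8,fy=8,interpolation=2),cv2.resize(g(x,n)[v:v+h,u:u+w],None,fx=8,fy=8,interpolation=2),cv2.TM_CCOEFF_NORMED)
        m=cv2.minMaxLoc(r)[3];o.append(((24-m[0])/8,(24-m[1])/8))
    print(k,o)
E
```

```text
exp front-right corner 0.0 [230.54 197.16] screw [230.32 190.94]
exp front-right corner 0.0284 [230.49 195.89] screw [230.27 189.9 ]
corner [(0.0, 0.0), (0.0, 0.0), (0.0, 0.0), (0.0, 0.0), (0.0, 0.0), (0.0, -0.125)]
screw [(0.0, 0.0), (0.0, 0.0), (0.0, 0.0), (0.0, 0.0), (0.0, 0.0), (-0.125, -0.125)]
dish edge [(0.0, 0.0), (0.0, 0.0), (0.0, 0.0), (0.0, 0.0), (0.0, 0.0), (-0.125, -0.125)]
rear [(0.0, 0.0), (0.0, 0.0), (0.0, 0.0), (0.0, 0.0), (0.0, 0.0), (0.0, 0.0)]
```

At x=0.525 the plate has only just begun to lift, about 0.4 mm; 4 mm would show as -1.3 px. I go on in small steps with the tool target slightly higher to ease the downward load, stopping on the measured lift.

```bash
python3 - <<'E'
from cell import bot
import cv2,pickle,numpy as np
from h import st
ref=cv2.cvtColor(pickle.load(open("c3.pkl","rb"))[.507]["scene"]["pixels"],cv2.COLOR_RGB2GRAY).astype(np.float32)
up=lambda a:cv2.resize(a,None,fx=16,fy=16,interpolation=2)
def dy(g,u,v,w,h):
    r=cv2.matchTemplate(up(g[v-4:v+h+4,u-4:u+w+4]),up(ref[v:v+h,u:u+w]),cv2.TM_CCOEFF_NORMED)
    return (cv2.minMaxLoc(r)[3][1]-64)/16
x=.530;d=[]
for z in(.2095,.2095,.2095,.2095,.2095,.2095):
    x+=.003
    bot.move_l([x,.1465,z],rate=.03);bot.hold(.2);st(bot,round(x,3))
    c=bot.read_camera("scene")["pixels"];g=cv2.cvtColor(c,cv2.COLOR_RGB2GRAY).astype(np.float32)
    k=[dy(g,222,188,20,16),dy(g,222,184,14,12),dy(g,220,172,18,16),dy(g,244,162,16,20)];print(k)
    s=bot.sense()
    if s["position"][0]>.5375 or min(k[:2])<-1.1 or abs(s["contact_force"][0])>45:break
cv2.imwrite("pics/w4.png",cv2.resize(c[140:220,160:265],(798,600),interpolation=2)[:,:,::-1])
E
```

```text
0.533 14.73 [0.529  0.1468 0.2089] [-14.1   0.6  11.7] 0.013 80.5
[-0.3125, -0.4375, -0.5625, -0.0625]
0.536 15.23 [0.5316 0.1468 0.2089] [-15.    0.9  12.1] 0.0131 80.3
[-0.5, -0.8125, -0.6875, -0.0625]
0.539 15.73 [0.5346 0.1468 0.2089] [-14.9   0.7  12.6] 0.0128 80.3
[-0.75, -0.9375, -0.8125, -0.0625]
0.542 16.23 [0.5376 0.1468 0.2089] [-16.8   1.2  12. ] 0.0133 80.3
[-1.0625, -1.125, -0.9375, -0.0625]
```

```bash
python3 - <<'E'
from cell import bot
from h import st
bot.hold(.4);st(bot,"end")
E
```

```text
end 16.68 [0.5376 0.1468 0.2089] [-16.1   0.8  12.8] 0.0133 80.3
```

View pics/w4.png

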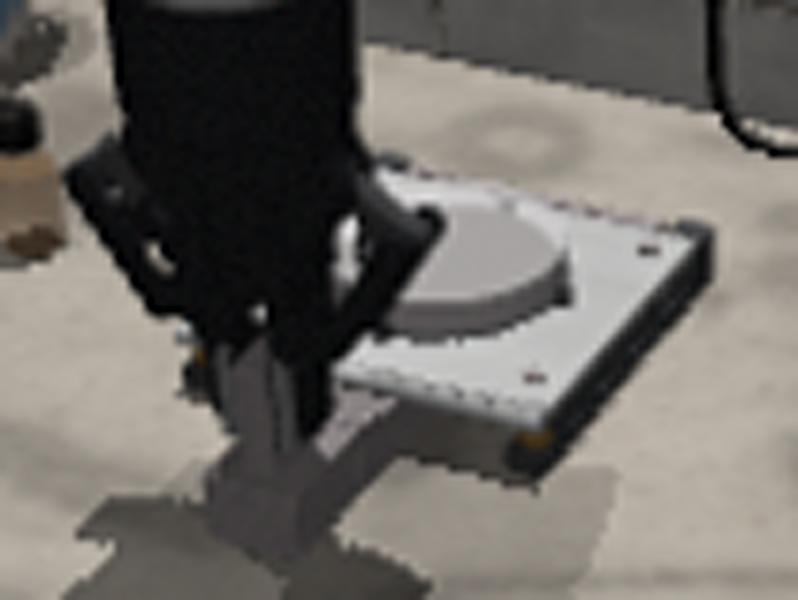

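The plate's front is raised and the brass button shows at (535,437) below it. The wedge lies under the lip, firmly gripped and still, so I hand in.

```bash
python3 -c "
from cell import bot
print(bot.job_done())"
```

```text
the job is handed in; nothing more can be done
None
```

Job handed in (no verdict was returned): the gripped steel wedge lies flat under the middle of the lip and carries the plate about 3.5–4 mm off its rest buttons, measured from the camera images, at about 17 s of the 38 s allowed.

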